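# Take the dial padlock off the cover of the reference pieces and present it open

## Robot

A 7-joint arm with a two-finger parallel gripper is mounted at the origin on a cart in front of the work surface, level with it; the furniture and walls round the work are solid. World frame = base frame: x ahead of the robot, y to its left, z up, the work surface at z = 0. Lengths are in m, angles in rad, forces in N, time in s.
With the tool pointing down it reaches from about 0.4 to 0.85 m from the base axis. Payload 6.9 kg.
Tool frame: the origin (TCP) lies midway between the tips of the shut fingers; the grasp point (between the pads) lies behind it (ctrl.pinch_z is the z of the grasp point in the tool frame, in m); z points along the fingers, y is the line along which they close (so a half turn about z gives the same grasp; the last joint's range is limited). The gripper opens to 85 mm and grips with 20 to 120 N. Pads are 22 mm wide; open, the fingers measure 114 mm over their backs; the gripper's body (76 mm by 85 mm) begins 54 mm behind the grasp point. The pads swing forward as they close: fully open they stand 13 mm farther back than shut.
Start: joints at [-1.129, 0.507, -0.238, 1.5, 0.126, 1.149, -0.155], TCP at [0.207, 0.59, 0.231] pointing down, gripper open.
Joint ranges: [-3.08, 3.08], [-0.24, 2.05], [-1.43, 1.35], [0, 2.5], [-1.52, 4.66], [0.17, 1.96], [-2.89, 2.89]. Speed limits (rad/s): [2.39, 2.39, 3.14, 3.14, 3.14, 3.14, 3.14].

## Interface

Orientations are given as a unit quaternion [w, x, y, z].
In Python, from station import ctrl, get_state, vision, ticket, models gives the robot as it stands. Calls block until the motion is done:
- ctrl.movep(position, orientation): joint-space move of the TCP to a pose.
- ctrl.movel(position, frame=None, max_speed=0.15): straight line of the TCP; frame=None keeps the orientation; max_speed is the mean speed in m/s.
- ctrl.set_joints(angles): joint-space move.
- ctrl.ungrasp() and ctrl.close_gripper(force=None): open the fingers fully, or close them until they stop; force is the grip in N (None keeps the last).
- ctrl.pause(seconds).
- ctrl.ik(position, orientation): joint angles nearest the present ones, or None.
- get_state(): the state.
- vision.grab_frame(name): name is "scene" or "top"; returns (picture, depth): 420x560x3 uint8, blue, green, red; 420x560 float32, m along the optical axis (not along the pixel's ray), 0 where there is no reading.
- vision.camera_info(name): a dict with "mtx" (3x3 intrinsics, pixels), "dist_coeffs" ([k1, k2, p1, p2, k3] as OpenCV has them; the pictures are not rectified), "R" (3x3) and "t" (3): a world point X has camera coordinates R X + t. Camera axes: x right, y down, z forward; pixel columns grow to the right and rows downward; lengths in m; the calibration is good to about 2 mm. A picture is of the moment at which its call begins. camera_info takes no time and is no camera call.
A pose or a line that the arm cannot do raises ctrl.Unreachable and nothing moves.
- ticket.close_job(): hands the job in; it is judged then, once.
Trained networks look in the newest picture that a camera, given by its name, has taken for a name from the list of things; names that differ only in an ending like _2 or _b are one class to them, and where a whole thing is asked for, a point or a joint stands for the part that bears it (a point fixed in the world has none). Each returns a list of dicts, best first, with "p" (0 to 1); they miss things now and then, are a little off and sometimes report something else, mostly with a low value. They report only what shows in the picture. A call takes as long as a camera call.
- models.recognise(camera, target): "point" ([column, row] in pixels, amid what is visible of it).
- models.masks_of(camera, target): "mask" (420x560 bool, what is visible of it) and "point" ([column, row] in pixels, amid what is visible of it).
The state is a dict: "time": time; "qpos": joint angles; "qd": joint speeds; "tau": joint torques, N m; "tcp_pos": TCP position; "eef_rot": TCP orientation; "contact_force": force on the tool from outside, world axes, zero at the start; "wrist_torque": the same for the moment, N m; "width": finger opening in m; "gripper_force": force on a finger pad.
Only numpy, scipy, OpenCV 4.12 (cv2) and the standard library are available. Lean on these libraries where they do the work, as an engineer would, in place of code of your own. Each camera call takes 0.05 s, during which the arm holds its last target. There are 200 camera calls.

## Task

The clear cover over the calibrated pieces is locked with a dial padlock. Turn its dial to the combination, which is the third notch clockwise from the long mark, pull the shackle fully open without forcing it, and unhook the lock from the staple. Finish while holding it up for inspection: gripped in the air at least 12 cm above the plate, level with the dial upward, still, its shackle open and clear of the stand; leave the loupe, dish and hex key where they lie.

Things in the scene. Friction and masses are not known exactly. Their poses are not given: they have to be found in the camera images.
- padlock: brass dial padlock lying flat on the plate, dial up, 0.3 to 0.55 kg. Body 60 x 52 x 24 mm (x, y, z); origin in the middle of the body's underside; x points from the body to the shackle, z up. The shackle's legs leave the +x face (x = +30 mm) at y = +16 mm (toe, passing through the staple) and y = -16 mm (heel), 13.5 mm above the underside
- dial_grip (a point): on the dial's axis (x = -2 mm, y = 0 in the padlock's frame), 34 mm above the body's underside. The dial is a round knurled black knob, 35 mm across, from 28 to 41 mm above the underside, over a flat skirt 41 mm across lying on the body; a raised bright bar on its top is the pointer; white marks surround it
- dial (a joint): turn in rad, growing clockwise seen from above; 0 with the pointer at the long mark (toward the shackle). Ten marks and notches 0.628 apart: third notch clockwise = 1.885, or plus or minus full turns. Endless; starts anywhere but there. A spring detent (about 0.03 N m) draws it in from about 0.2 rad off, with about 0.03 play. The shackle passes only within about 0.12 rad of the right notch
- shackle (a joint): how far the shackle is drawn out of the body along the padlock's +x, in m: 0 shut, 0.020 fully open (end stop). It slides straight, does not swivel and stays where it is left (about 2.5 N of friction). With the dial off the combination it is blocked after about 1 mm
- toe (a point): end of the toe, the shackle's free end; moves with the shackle. Shut, it sits 7 mm deep in the body; fully open it stands 13 mm clear of the body's +x face: the staple's 6 mm bar passes through this gap, and the lock can then be lifted straight up
- cover_stand: fixed stand: grey plate 285 x 220 mm, top 10 mm above the worktop; x points from the padlock to the hood, origin on the worktop near the middle (plate from x = -140 to +145 mm). The clear hood is a box from x = +45 to +135 mm, y = -100 to +100 mm, 75 mm high on the plate; the steel hasp strap before it is let in flush with the plate
- staple (a point): middle of the staple's eye, 13.5 mm above the plate, the shackle's height: an upright arch of 6 mm steel bar in the stand's y-z plane, its eye opening along the stand's x, 12 mm wide inside (24 mm outside), outer top 28 mm above the plate
- folding_loupe: folding pocket loupe, 26 x 37 x 16 mm, on the worktop to the right of the plate; leave it
- petri_dish: lidded clear dish, 63 mm across, 14 mm high, on the worktop to the left of the plate; leave it
- hex_key: black hex key, 28 x 98 x 6 mm, on the right part of the plate; leave it
- crown (a point): outer middle of the shackle's bend, 67.5 mm from the padlock's origin when shut; a 7 mm round U: straight legs 18 mm long outside the body, then a half circle of 16 mm centre-line radius

How it is judged:
By the outcome, as a careful person would: the job done as asked, in the order asked, and still so for the second after the job is handed in, while the arm keeps its last pose, push and grip.
It also fails if it takes over 72 s, if anything falls off the work surface, if the arm or the gripper's body presses on something with over 40 N, if the wrist force passes 120 N, or if a joint passes its speed limit or range.

## Working session

There is one attempt and no reset: what is moved stays moved. The work goes in short steps, each a Python script; the robot and the scene stay as the last script left them, time stands still between calls to the robot, and variables do not carry over. Pictures are saved under pics/ and viewed, at most 10 in all, crops included, and the job is handed in when it is done.

```bash
ls; mkdir -p pics; cat > h.py <<'E'
import numpy as np, cv2
from station import ctrl, get_state, vision, ticket, models
from scipy.spatial.transform import Rotation as Rn
def project(n,X):
    c=vision.camera_info(n); r=cv2.Rodrigues(np.array(c["R"],float))[0]
    return cv2.projectPoints(np.atleast_2d(np.array(X,float)),r,np.array(c["t"],float),np.array(c["mtx"],float),np.array(c["dist_coeffs"],float))[0][:,0]
def rays(n,uv):
    c=vision.camera_info(n); R=np.array(c["R"],float)
    p=cv2.undistortPoints(np.array(uv,float).reshape(-1,1,2),np.array(c["mtx"],float),np.array(c["dist_coeffs"],float))[:,0]
    return -R.T@np.array(c["t"],float), np.c_[p,np.ones(len(p))]@R
def onz(n,uv,z):
    o,d=rays(n,uv); return o+d*((z-o[2])/d[:,2])[:,None]
def at_depth(n,uv,dep):
    o,d=rays(n,uv); return o+d*np.array(dep).reshape(-1,1)
E
python3 - <<'E'
from h import *
for n in("top","scene"):
    p,d=vision.grab_frame(n); cv2.imwrite(f"pics/{n}0.png",p); np.save(f"{n}0.npy",d)
    o,_=rays(n,[[280,210]]); print(n,o, onz(n,[[280,210],[0,0],[559,0],[0,419],[559,419]],0).round(3).tolist())
    for t in("padlock","dial","shackle","cover_stand","hex_key","petri_dish","folding_loupe"):
        print(t,[(np.round(m["point"]).tolist(),round(m["p"],2),onz(n,[m["point"]],.02).round(3).tolist()) for m in models.masks_of(n,t)[:2]])
s=get_state();print(s["time"],s["eef_rot"],s["width"],ctrl.pinch_z)
E
```

```text
pics
top [0.33495793 0.29936815 0.89374861] [[0.507, 0.289, 0.0], [1.062, 1.016, 0.0], [1.062, -0.435, -0.0], [0.055, 0.883, 0.0], [0.057, -0.301, 0.0]]
padlock [([289.0, 227.0], 0.94, [[0.466, 0.271, 0.02]])]
dial [([288.0, 228.0], 0.86, [[0.463, 0.272, 0.02]])]
shackle [([288.0, 202.0], 0.67, [[0.522, 0.272, 0.02]])]
cover_stand [([290.0, 196.0], 0.93, [[0.534, 0.269, 0.02]])]
hex_key [([331.0, 240.0], 0.42, [[0.438, 0.18, 0.02]])]
petri_dish [([214.0, 229.0], 0.85, [[0.461, 0.432, 0.02]]), ([351.0, 227.0], 0.25, [[0.466, 0.137, 0.02]])]
folding_loupe [([348.0, 226.0], 0.62, [[0.467, 0.143, 0.02]])]
scene [ 0.07344325 -0.20341936  0.59869596] [[0.534, 0.344, 0.0], [0.549, 1.995, 0.0], [2.073, 0.573, 0.0], [0.006, 0.268, 0.0], [0.529, -0.19, 0.0]]
padlock [([271.0, 234.0], 0.66, [[0.466, 0.287, 0.02]])]
dial [([275.0, 231.0], 0.79, [[0.476, 0.29, 0.02]])]
shackle [([302.0, 222.0], 0.64, [[0.527, 0.277, 0.02]])]
cover_stand [([324.0, 218.0], 0.7, [[0.561, 0.259, 0.02]]), ([223.0, 197.0], 0.7, [[0.464, 0.423, 0.02]])]
hex_key [([298.0, 281.0], 0.51, [[0.429, 0.179, 0.02]]), ([302.0, 224.0], 0.39, [[0.522, 0.272, 0.02]])]
petri_dish [([220.0, 196.0], 0.58, [[0.463, 0.43, 0.02]])]
folding_loupe [([337.0, 289.0], 0.94, [[0.462, 0.129, 0.02]])]
0.8 [-1.51955490e-05  1.67594260e-01  9.85856056e-01 -2.43529293e-05] 0.08544139219861342 -0.0187
```

```bash
python3 - <<'E'
import cv2,numpy as np
a=cv2.imread("pics/top0.png")[130:280,190:380];b=cv2.imread("pics/scene0.png")[160:310,180:400]
a=cv2.resize(a,(760,600),interpolation=3);b=cv2.resize(b,(800,545),interpolation=3)
cv2.imwrite("pics/a.png",a);cv2.imwrite("pics/b.png",b)
E
```

```text
(no output)
```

View pics/a.png

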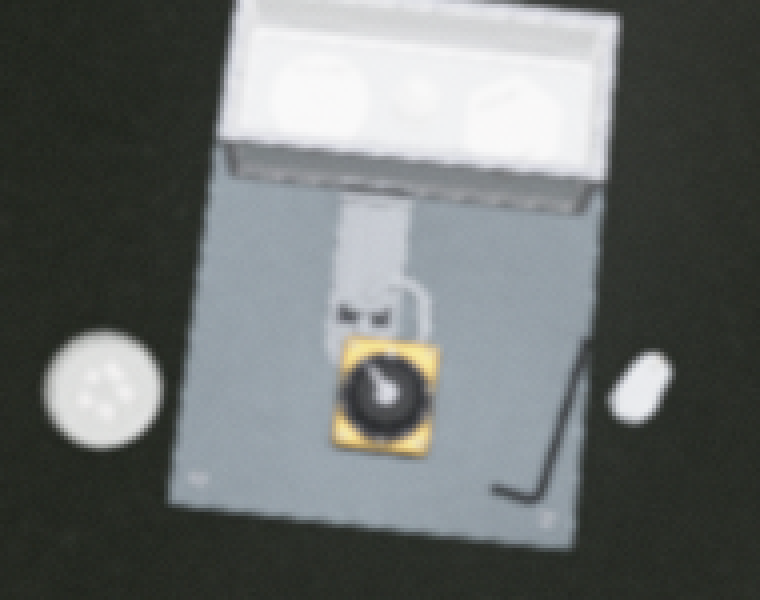

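View pics/b.png

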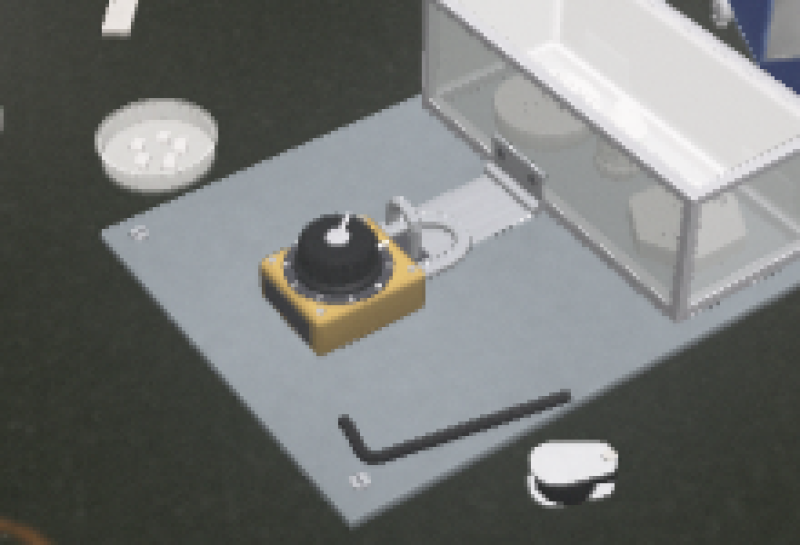

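The top view shows the padlock in the middle of the plate: body centre at crop pixel (387,396), pointer towards the upper left, shackle up the image. The hex key is well to the right, and the scene view agrees. Next I'll measure the poses.

```bash
python3 - <<'E'
from h import *
p=cv2.imread("pics/top0.png");hsv=cv2.cvtColor(p,cv2.COLOR_BGR2HSV)
for n in("top","scene"):
    p=cv2.imread(f"pics/{n}0.png");hsv=cv2.cvtColor(p,cv2.COLOR_BGR2HSV)
    y=cv2.inRange(hsv,(12,110,90),(35,255,255)); y[:130]=0;y[290:]=0;y[:,:190]=0;y[:,380:]=0
    pts=np.argwhere(y)[:,::-1]
    W=onz(n,pts,.034)[:,:2]
    r=cv2.minAreaRect((W*1000).astype(np.float32));print(n,"body rect",r,len(pts))
    d=np.load(f"{n}0.npy"); v,u=np.mgrid[130:300,190:400]; u=u.ravel();v=v.ravel();dd=d[v,u]
    X=at_depth(n,np.c_[u,v],dd); 
    if n=="top":
        pl=(abs(X[:,2]-.010)<.004)&(abs(X[:,0]-.5)<.2)&(abs(X[:,1]-.29)<.13)
        print("plate z",np.median(X[pl,2]),pl.sum())
    k=(X[:,0]>.485)&(X[:,0]<.56)&(abs(X[:,1]-.278)<.04)&(X[:,2]>.022)
    for a,b in zip(X[k],np.c_[u,v][k]):print(b,a.round(4)) if n=="scene" or a[2]>.024 else 0
    k=(abs(X[:,2]-.0505)<.004)&(abs(X[:,0]-.46)<.05)&(abs(X[:,1]-.27)<.05); print("knob top",X[k].mean(0),k.sum())
# plate corners
c=np.array([[170,502],[575,548],[213,150],[603,183],[235,0],[620,14]])/4+[190,130]
print(onz("top",c[:4],.010).round(4)); print(onz("top",c[4:],.085).round(4))
g=np.array([[230,142],[605,183]])/4+[190,130]; print("hood front top",onz("top",g,.085).round(4))
E
```

```text
top body rect ((433.3049621582031, 280.4130554199219), (31.932783126831055, 2.535041332244873), 84.3427963256836) 13
plate z 0.007681185439927907 5906
[287 199] [0.5263 0.2745 0.0245]
[290 199] [0.5261 0.268  0.0252]
[287 200] [0.524  0.2745 0.025 ]
[288 200] [0.5241 0.2723 0.0242]
[289 200] [0.5242 0.2701 0.0241]
[290 200] [0.5237 0.268  0.0261]
[292 200] [0.5242 0.2636 0.0241]
[286 201] [0.5213 0.2768 0.0271]
[290 201] [0.5219 0.268  0.0243]
[291 201] [0.5218 0.2658 0.0246]
[294 201] [0.5218 0.2593 0.0247]
[284 202] [0.5195 0.2811 0.0252]
[286 202] [0.5195 0.2767 0.0252]
[291 202] [0.5196 0.2658 0.0248]
[293 202] [0.5195 0.2615 0.0252]
[294 202] [0.5197 0.2593 0.0243]
[295 202] [0.5197 0.2571 0.0242]
[283 203] [0.5171 0.2832 0.0258]
[295 203] [0.5174 0.2572 0.0248]
[281 204] [0.5152 0.2876 0.0242]
[284 204] [0.5152 0.2811 0.0246]
[294 204] [0.5152 0.2593 0.0247]
[295 204] [0.5152 0.2572 0.0243]
[277 205] [0.5115 0.2963 0.0314]
[278 205] [0.511  0.2941 0.0341]
[279 205] [0.5111 0.292  0.0335]
[280 205] [0.5112 0.2898 0.0328]
[281 205] [0.5111 0.2877 0.0335]
[295 205] [0.5129 0.2572 
[... 11615 characters left out ...]
.2548 0.0255]
[298 234] [0.4964 0.2543 0.0247]
[299 234] [0.4995 0.2552 0.0222]
[300 234] [0.5003 0.2537 0.0227]
[301 234] [0.5012 0.2521 0.0233]
[295 235] [0.4859 0.2502 0.0317]
[296 235] [0.4866 0.2485 0.0325]
[297 235] [0.4939 0.254  0.0242]
[298 235] [0.4961 0.2539 0.0229]
[296 236] [0.4866 0.2486 0.0302]
[297 236] [0.4934 0.2535 0.0225]
[296 237] [0.4871 0.249  0.0274]
[296 238] [0.4866 0.2484 0.0258]
[296 239] [0.4862 0.248  0.0241]
knob top [0.45870747 0.27473694 0.05095621] 267
[[0.4045 0.3922 0.01  ]
 [0.3801 0.1742 0.01  ]
 [0.6019 0.3721 0.01  ]
 [0.583  0.1534 0.01  ]]
[[0.6611 0.3558 0.085 ]
 [0.6537 0.154  0.085 ]]
hood front top [[0.5835 0.3573 0.085 ]
 [0.5619 0.1648 0.085 ]]
```

```bash
cat >> h.py <<'E'
def down(psi):
    q=(Rn.from_euler('z',psi)*Rn.from_euler('x',np.pi)).as_quat(); return np.r_[q[3],q[:3]]
def pointer(tag,c,yaw,top=.051):
    "dial angle from bright pixels on the knob top, both cameras"
    for n in("top","scene"):
        p,d=vision.grab_frame(n); cv2.imwrite(f"pics/{n}{tag}.png",p)
        u0,v0=np.round(project(n,[[c[0],c[1],top]])[0]).astype(int)
        v,u=np.mgrid[v0-14:v0+15,u0-14:u0+15]; u=u.ravel();v=v.ravel()
        W=onz(n,np.c_[u,v],top)[:,:2]-c; g=p[v,u].astype(float).min(1); k=(np.hypot(*W.T)<.0165)
        w=np.clip(g-110,0,None)*k; m=(w[:,None]*W).sum(0)/w.sum()
        q=np.arctan2(W[:,1],W[:,0]); far=k&(np.hypot(*W.T)>.007); wf=w*far
        a=np.angle((wf*np.exp(1j*q)).sum())
        print(n,"centroid mm",(m*1000).round(1),"dial from far px",round((yaw-a+np.pi)%(2*np.pi)-np.pi,3),"sum",wf.sum().round(),"n",(w>0).sum())
E
python3 - <<'E'
from h import *
c=np.array([.4587,.2755]);pointer("1",c,-.111)
for f in np.arange(-3,3.2,.4):
    j=ctrl.ik([*c,.08],down(f)); print(round(f,2),None if j is None else np.round(j,2))
cr=np.array([[347,337],[440,346],[430,455],[333,446]])/4+[190,130]
W=onz("top",cr,.034);print(W.round(4),W.mean(0)); 
u,v=project("scene",[[*c,.03]])[0].astype(int);p=cv2.imread("pics/scene1.png")[v-30:v+30,u-40:u+40];u2,v2=project("top",[[*c,.03]])[0].astype(int);q=cv2.imread("pics/top1.png")[v2-30:v2+30,u2-40:u2+40]
cv2.imwrite("pics/c.png",cv2.resize(np.vstack([p,q]),(400,600),interpolation=3))
E
```

```text
top centroid mm [2.2 2.6] dial from far px -0.864 sum 674.0 n 53
scene centroid mm [3.7 2.9] dial from far px -0.792 sum 955.0 n 35
-3.0 [-0.4   0.55 -0.28  1.93  0.23  0.69  0.89]
-2.6 [-0.34  0.56 -0.37  1.93  0.3   0.71  1.22]
-2.2 [-0.28  0.57 -0.47  1.93  0.38  0.73  1.54]
-1.8 [-0.21  0.59 -0.58  1.93  0.46  0.76  1.86]
-1.4 [-0.15  0.62 -0.68  1.93  0.54  0.79  2.18]
-1.0 [-0.08  0.65 -0.79  1.93  0.62  0.83  2.5 ]
-0.6 [-0.03  0.68 -0.9   1.92  0.7   0.88  2.82]
-0.2 [-0.9   0.59  0.49  1.94 -0.41  0.71 -1.94]
0.2 [-0.83  0.57  0.38  1.94 -0.32  0.69 -1.63]
0.6 [-0.78  0.56  0.3   1.93 -0.25  0.68 -1.3 ]
1.0 [-0.73  0.55  0.22  1.93 -0.18  0.67 -0.97]
1.4 [-0.67  0.55  0.12  1.93 -0.1   0.67 -0.65]
1.8 [-0.61  0.54  0.03  1.93 -0.03  0.67 -0.33]
2.2 [-0.55  0.54 -0.05  1.93  0.04  0.67 -0.  ]
2.6 [-0.49  0.54 -0.14  1.93  0.11  0.68  0.33]
3.0 [-0.44  0.55 -0.23  1.93  0.18  0.68  0.66]
[[0.4908 0.2968 0.034 ]
 [0.486  0.2472 0.034 ]
 [0.4276 0.253  0.034 ]
 [0.4323 0.3042 0.034 ]] [0.45918298 0.27527547 0.034     ]
```

View pics/c.png

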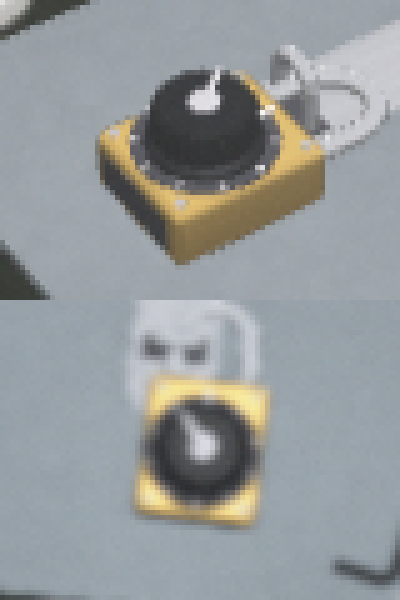

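```bash
python3 - <<'E'
from h import *
t=np.array([[203,445-300],[183,412-300]])/5; s=np.array([[205,100],[217,70]])/5
c=[.4587,.2755,.03]
for n,x in(("top",t),("scene",s)):
    o=project(n,[c])[0].astype(int)-[40,30]; W=onz(n,x+o,.052); d=W[1]-W[0]; print(n,W[:,:2].round(4).tolist(),"dial",-.111-np.arctan2(d[1],d[0]),np.hypot(*d[:2]))
C=[.458,.2755]
ctrl.movep([*C,.12],down(2.2)); q=np.array(get_state()["qpos"]); q[6]+=1.25; ctrl.set_joints(q)
s=get_state();print(s["time"],np.round(s["tcp_pos"],4),s["qpos"][6])
ctrl.movel([*C,.041],max_speed=.08); s=get_state();print(np.round(s["tcp_pos"],4),np.round(s["contact_force"],1))
ctrl.close_gripper(30); s=get_state();print(s["time"],s["width"],s["gripper_force"],np.round(s["contact_force"],1),np.round(s["wrist_torque"],2))
for n in("top","scene"):cv2.imwrite(f"pics/{n}2.png",vision.grab_frame(n)[0])
p=cv2.imread("pics/scene2.png")[160:280,200:360];cv2.imwrite("pics/d.png",cv2.resize(p,(800,600),interpolation=3))
E
```

```text
top [[0.4585, 0.2764], [0.4724, 0.2846]] dial -0.649133948858971 0.016182264000804296
scene [[0.4605, 0.2753], [0.4729, 0.284]] dial -0.7205056430292265 0.0152328439008218
3.5833 [0.4574 0.2779 0.1204] 1.2557084841366029
[0.4583 0.2757 0.0414] [-0.6 -0.2  0.2]
5.2583 0.03348363634265433 29.42691922187805 [-1.4  1.4  5.2] [ 0.11  0.31 -0.04]
```

View pics/d.png

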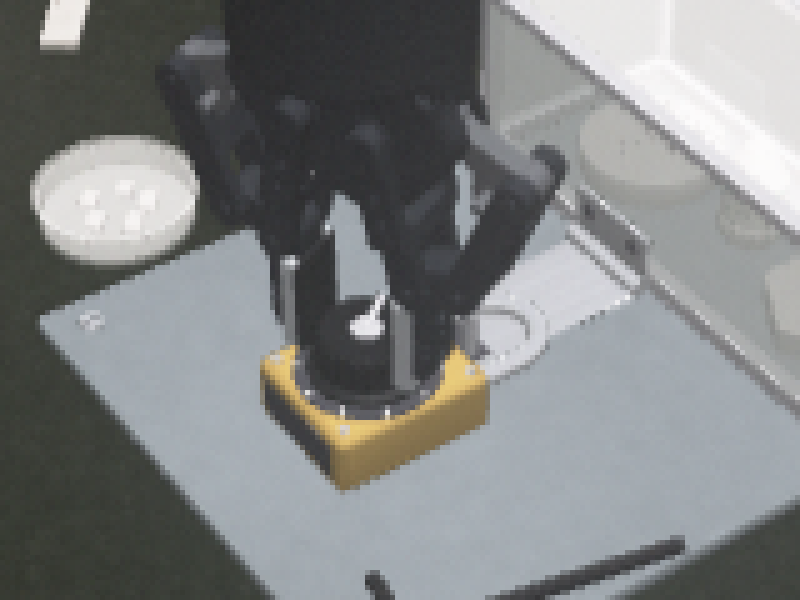

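```bash
python3 - <<'E'
from h import *
q=np.array(get_state()["qpos"]); q0=q[6]
for a in np.linspace(0,2.53,6)[1:]:
    q[6]=q0-a; ctrl.set_joints(q); s=get_state(); print(round(s["time"],2),np.round(s["tcp_pos"],4),round(s["qpos"][6],3),np.round(s["contact_force"],1),np.round(s["wrist_torque"],3))
ctrl.ungrasp(); p=get_state()["tcp_pos"]; ctrl.movel([p[0],p[1],.15],max_speed=.15)
ctrl.set_joints([-1.129,0.507,-0.238,1.5,0.126,1.149,-0.155])
pointer("3",np.array([.4587,.2755]),-.111); print(get_state()["time"])
p=cv2.imread("pics/scene3.png")[195:255,235:315];q=cv2.imread("pics/top3.png")[195:255,250:330]
cv2.imwrite("pics/e.png",cv2.resize(np.vstack([p,q]),(400,600),interpolation=3))
E
```

```text
5.91 [0.4581 0.2765 0.0416] 0.747 [-1.   2.7  0.8] [0.588 0.186 0.058]
6.46 [0.4584 0.2761 0.0416] 0.243 [0.3 2.4 1.3] [ 0.567 -0.08   0.017]
7.01 [0.4586 0.2758 0.0416] -0.263 [2.5 2.2 0.7] [ 0.454 -0.448  0.021]
7.56 [0.4587 0.2755 0.0416] -0.769 [ 2.8  0.7 -0.2] [ 0.084 -0.834  0.007]
8.11 [0.4585 0.2753 0.0416] -1.275 [ 3.7 -1.9  2.2] [-0.404 -0.918 -0.004]
top centroid mm [-3.4 -4.1] dial from far px 2.12 sum 1290.0 n 52
scene centroid mm [0.3 0. ] dial from far px -0.114 sum 2267.0 n 74
11.1583
```

View pics/e.png

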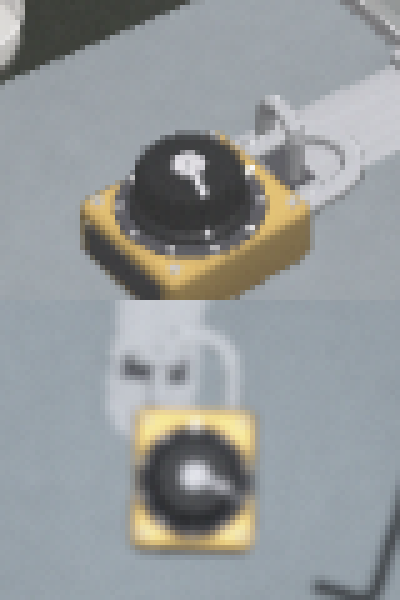

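The scene view shows the hub at crop (187,160) and the bar tip at (203,195). In the top view the hub is at (193,475) and the tip at (235,490). The body now looks nearly square to the picture, so it turned a little. I'll measure its pose and the dial angle again.

```bash
python3 - <<'E'
from h import *
from scipy.optimize import minimize
for tag in("0","3"):
    Ys={}
    for n in("top","scene"):
        p=cv2.imread(f"pics/{n}{tag}.png").astype(int); y=((p[...,2]-p[...,0])>45).astype(np.uint8)
        m=np.zeros_like(y); u,v=project(n,[[.459,.2755,.03]])[0].astype(int); m[v-35:v+36,u-40:u+41]=1; y*=m
        h=cv2.convexHull(np.argwhere(y)[:,::-1].astype(np.int32)); Ys[n]=np.zeros(y.shape,np.uint8); cv2.fillConvexPoly(Ys[n],h,255); Ys[n]=cv2.GaussianBlur(Ys[n],(0,0),1).astype(float)
        if tag=="3" or 1: print(n,y.sum())
    def cost(x):
        R=Rn.from_euler('z',x[2]).as_matrix(); e=0
        for n in Ys:
            z=(.034,) if n=="top" else (.0345,.010)
            c=np.array([[a*.03,b*.026,0] for a in(-1,1) for b in(-1,1)])@R.T+[x[0],x[1],0]
            P=np.vstack([project(n,c+[0,0,zz]) for zz in z])
            I=np.zeros(Ys[n].shape,np.uint8); cv2.fillConvexPoly(I,np.round(cv2.convexHull(P.astype(np.float32))*16).astype(np.int32),255,cv2.LINE_AA,4)
            e+=(w[n]*abs(cv2.GaussianBlur(I,(0,0),1)-Ys[n])).sum()/255
        return e
    for w in({"top":1,"scene":1},{"top":1,"scene":0},{"top":0,"scene":1}):
        r=minimize(cost,[.459,.2755,-.08],method="Nelder-Mead",options=dict(initial_simplex=np.array([[.459,.2755,-.08],[.464,.2755,-.08],[.459,.280,-.08],[.459,.2755,.05]])));print(tag,r.x.round(4),round(r.fun,1))
for n,x,o in(("top",[[193,175],[235,190]],[250,195]),("scene",[[187,160],[203,195]],[235,195])):
    W=onz(n,np.array(x)/5+o,.052);d=W[1]-W[0];print(n,W[:,:2].round(4).tolist(),"abs cw",-np.arctan2(d[1],d[0]),np.hypot(*d[:2]))
E
```

```text
top 247
scene 451
0 [ 0.461   0.2774 -0.1507] 399.1
0 [ 0.4601  0.2772 -0.145 ] 61.4
0 [ 0.4661  0.2774 -0.2431] 321.0
top 256
scene 448
3 [ 0.4574  0.2729 -0.0563] 410.8
3 [0.4558 0.2727 0.0323] 81.3
3 [ 0.4625  0.2737 -0.1002] 310.9
top [[0.4543, 0.2722], [0.4481, 0.2548]] abs cw 1.9161250945215231 0.018498432057471374
scene [[0.4566, 0.2722], [0.4497, 0.2561]] abs cw 1.9757663142243531 0.017523171791725977
```

```bash
cat > go.py <<'E'
from h import *
yaw=.01; X=np.array([np.cos(yaw),np.sin(yaw),0]); P=np.array([.4563,.2722,0])+.003*X
ctrl.movep(P+[0,0,.13],down(yaw+np.pi)); print(np.round(get_state()["qpos"],2))
ctrl.movel(P+[0,0,.0135],max_speed=.08); s=get_state(); print(np.round(s["tcp_pos"],4),np.round(s["contact_force"],1))
ctrl.close_gripper(60); s=get_state(); print(s["width"],s["gripper_force"],np.round(s["contact_force"],1),np.round(s["wrist_torque"],2))
p=np.array(s["tcp_pos"]); p[2]+=.001; ctrl.movel(p,max_speed=.02)
s=get_state();f0=np.array(s["contact_force"]); print("base",f0.round(1))
for i in range(13):
    p=p-.003*X; ctrl.movel(p,max_speed=.03); s=get_state(); f=np.array(s["contact_force"])-f0
    print(3*(i+1),np.round(s["tcp_pos"],4),f.round(1),np.round(s["wrist_torque"],2),round(s["time"],1))
    if f@X>14: break
for n in("top","scene"):cv2.imwrite(f"pics/{n}4.png",vision.grab_frame(n)[0])
p=cv2.imread("pics/scene4.png")[170:290,200:360];cv2.imwrite("pics/f.png",cv2.resize(p,(800,600),interpolation=3))
E
python3 go.py
```

```text
[-0.4   0.48 -0.27  1.88  0.17  0.8   0.83]
[0.4596 0.2724 0.0139] [ 0.2  1.  -0.6]
0.05077691571484904 62.129573822021484 [-1.9 -0.7  7.4] [ 0.02  0.25 -0.07]
base [ 0.3  0.2 -3.3]
3 [0.4565 0.2729 0.0152] [-0.6  1.5 -0.4] [ 0.3  -0.2   0.07] 15.2
6 [0.4534 0.2728 0.0153] [ 1.   1.9 -1.2] [ 0.54 -0.27  0.15] 15.5
9 [0.4502 0.2728 0.0154] [ 0.3  3.3 -0.9] [ 0.75 -0.23  0.14] 15.7
12 [0.4473 0.2728 0.0153] [ 0.2  3.3 -0.8] [ 0.86 -0.17  0.27] 16.0
15 [0.4445 0.2728 0.0154] [ 0.9  5.2 -1.6] [ 1.08 -0.16  0.35] 16.2
18 [0.4416 0.2728 0.0154] [1.7 4.7 0. ] [ 1.09 -0.23  0.35] 16.5
21 [0.4386 0.2728 0.0154] [ 0.8  4.9 -0.5] [ 1.09 -0.15  0.31] 16.7
24 [0.4367 0.2734 0.0156] [ 3.8  5.8 -2.2] [ 1.24 -0.65  0.44] 17.0
27 [0.4356 0.274  0.016 ] [ 7.6  6.6 -2.6] [ 1.41 -1.48  0.43] 17.2
30 [0.435  0.2746 0.0164] [13.5  5.4 -4.7] [ 1.51 -2.59  0.39] 17.5
33 [0.4345 0.2751 0.0169] [20.1  6.4 -6.1] [ 1.51 -3.81  0.37] 17.7
```

View pics/f.png

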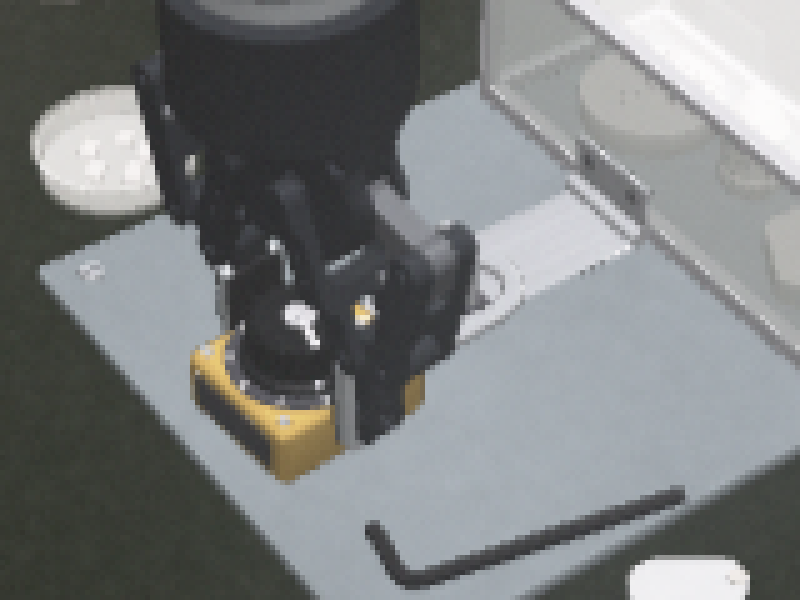

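It travelled freely for about 22 mm (1.7 mm of play plus 20 mm of draw) and then met the end stop. That means the dial was right and the shackle is fully open. Now I'll move forward to bring the staple bar into the gap.

```bash
cat > fwd.py <<'E'
from h import *
for x in (.440,.446,.452,.458,.464,.470,.4742):
    ctrl.movel([x,.2716,.0152],max_speed=.05); s=get_state(); print(np.round(s["tcp_pos"],4),np.round(s["contact_force"],1),np.round(s["wrist_torque"],2),round(s["time"],1))
    if abs(s["contact_force"][0])>9: break
for n in("top","scene"):cv2.imwrite(f"pics/{n}5.png",vision.grab_frame(n)[0])
p=cv2.imread("pics/scene5.png")[180:270,240:360];q=cv2.imread("pics/top5.png")[175:235,250:330]
cv2.imwrite("pics/g.png",np.hstack([cv2.resize(p,(400,300),interpolation=3),cv2.resize(q,(400,300),interpolation=3)]))
E
python3 fwd.py
```

```text
[0.441  0.272  0.0153] [ 3.3  5.4 -4.2] [ 1.05 -0.65  0.27] 18.3
[0.4463 0.2716 0.0151] [ 2.   4.1 -5.6] [ 0.97 -0.32  0.19] 18.5
[0.4517 0.2714 0.015 ] [ 0.1  4.1 -5. ] [0.91 0.11 0.23] 18.8
[0.4578 0.2714 0.0151] [-0.8  4.4 -6.2] [0.87 0.15 0.2 ] 19.1
[0.4648 0.2714 0.0153] [ 0.6  2.5 -5.2] [ 0.6  -0.3   0.16] 19.3
[0.471  0.2713 0.0153] [ 2.   2.1 -3.5] [ 0.51 -0.33  0.09] 19.6
[0.4748 0.2712 0.0152] [ 1.6  1.  -3.8] [ 0.28 -0.22 -0.01] 19.8
```

View pics/g.png

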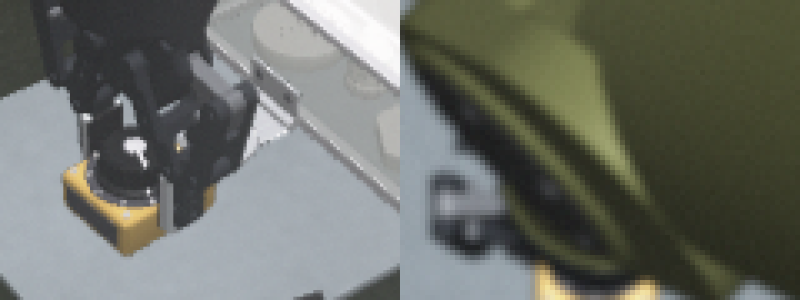

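```bash
cat > lift.py <<'E'
from h import *
x=.4742; ref=get_state()["contact_force"][0]
for i in range(8):
    x+=.001; ctrl.movel([x,.2716,.0152],max_speed=.02); s=get_state(); print(round(x,4),np.round(s["tcp_pos"],4),np.round(s["contact_force"],1))
    if s["contact_force"][0]-ref<-6: break
xc=s["tcp_pos"][0]; x=xc-.0037
ctrl.movel([x,.2716,.0152],max_speed=.02); s=get_state(); print("back",np.round(s["tcp_pos"],4),np.round(s["contact_force"],1))
for z in np.arange(.019,.0521,.004):
    ctrl.movel([x,.2716,z],max_speed=.03); s=get_state(); print(np.round(s["tcp_pos"],4),np.round(s["contact_force"],1),np.round(s["wrist_torque"],2),round(s["time"],1))
    if s["contact_force"][2]<-12 or abs(s["contact_force"][0])>10: print("STOP");break
E
python3 lift.py
```

```text
0.4752 [0.4749 0.2713 0.0151] [-0.2  0.9 -3.3]
0.4762 [0.4761 0.2714 0.0151] [ 0.3  1.  -3.5]
0.4772 [0.4769 0.2714 0.0151] [-1.6  0.4 -4.4]
0.4782 [0.477  0.2714 0.015 ] [-5.1 -0.2 -1.4]
0.4792 [0.477  0.2713 0.0149] [-6.9 -0.2  0. ]
back [0.4739 0.2716 0.0153] [ 0.5 -0.6 -3.6]
[0.4735 0.2723 0.0191] [-0.8  3.  -6.2] [0.45 0.1  0.05] 21.9
[0.4728 0.2721 0.0226] [  0.7   5.4 -14.6] [0.92 0.3  0.16] 22.2
STOP
```

```bash
cat > again.py <<'E'
from h import *
def st(m=""):
    s=get_state(); print(m,np.round(s["tcp_pos"],4),np.round(s["contact_force"],1),np.round(s["wrist_torque"],2),round(s["time"],1)); return np.array(s["contact_force"])
y=.2728
for z in(.019,.0152): ctrl.movel([.4735,.2722,z],max_speed=.03)
st("down"); ctrl.movel([.4735,y,.0152],max_speed=.02); st()
x=.4735
while x>.444:
    x-=.005; ctrl.movel([x,y,.0152],max_speed=.05); f=st()
    if f[0]>6: print("early stop")
    y+=np.clip(f[1]*.0003,-.0006,.0006)
while x>.428:
    x-=.002; ctrl.movel([x,y,.0152],max_speed=.03); f=st()
    if f[0]>14: break
yp=y; y=y+.0005
while x<.474:
    x+=.004; ctrl.movel([x,y,.0152],max_speed=.06); f=st("fwd")
    if x>.439: y+=np.clip(f[1]*.0003,-.0006,.0006)
    if f[0]<-8: break
print(y)
E
python3 again.py
```

```text
down [0.4743 0.272  0.0159] [-1.  -1.6  2.1] [-0.23 -0.15 -0.05] 22.8
 [0.4742 0.272  0.0158] [ 0.3 -3.6  6. ] [-0.7  -0.2  -0.06] 23.0
 [0.4691 0.2731 0.0157] [ 1.6 -2.   5.6] [-0.25 -0.57 -0.06] 23.2
 [0.464  0.2729 0.0157] [ 2.  -0.4  5.5] [-0.01 -0.63  0.06] 23.5
 [0.4589 0.2729 0.0157] [ 2.7 -0.2  5.4] [ 0.1  -0.73 -0.05] 23.8
 [0.4539 0.2728 0.0157] [ 2.3 -0.3  7.1] [ 0.1  -0.82 -0.03] 24.0
 [0.4491 0.2728 0.0157] [3.8 1.1 6.6] [ 0.25 -1.    0.06] 24.2
 [0.4444 0.2732 0.0157] [3.7 0.7 5.6] [ 0.28 -1.14  0.02] 24.5
 [0.4429 0.2734 0.0157] [5.6 0.3 4.6] [ 0.23 -1.45  0.01] 24.8
 [0.441  0.2734 0.0157] [5.6 0.3 4.8] [ 0.21 -1.44 -0.01] 25.0
 [0.439  0.2734 0.0156] [5.6 1.1 4.1] [ 0.17 -1.54  0.03] 25.2
 [0.437  0.2734 0.0156] [5.7 0.3 3.7] [ 0.23 -1.54  0.07] 25.5
 [0.4352 0.2735 0.0156] [6.  0.3 4.2] [ 0.2  -1.68  0.05] 25.8
 [0.4347 0.2738 0.0157] [10.9  1.2  0.1] [ 0.27 -2.34  0.04] 26.0
 [0.434  0.2744 0.0158] [13.9  3.4 -3.8] [ 0.55 -3.04  0.05] 26.2
 [0.4338 0.2746 0.016 ] [17.7  2.1 -6.1] [ 0.49 -3.91 -0.01] 26.5
fwd [0.4342 0.2744 0.0158] [8.4 1.  2.4] [ 0.32 -1.94  0.03] 26.8
fwd [0.4345 0.2743 0.0156] [-1.9  1.9 10.3] [ 0.5  -0.11  0.09] 27.0
fwd [0.4356 0.274  0.0157] [-9.9  1.3 19.7] [0.6  1.74 0.04] 27.2
0.27337371613092565
```

```bash
cat > again2.py <<'E'
from h import *
def st(m=""):
    s=get_state(); print(m,np.round(s["tcp_pos"],4),np.round(s["contact_force"],1),np.round(s["wrist_torque"],2),round(s["time"],1)); return np.array(s["contact_force"])
x,y,z=.4355,.2736,.0152
for i in range(6):
    z+=.0008; ctrl.movel([x,y,z],max_speed=.03); f=st("up")
    if f[2]<-2.5: break
for i in range(5):
    x-=.0015; ctrl.movel([x,y,z],max_speed=.03); f=st("pull")
    if f[0]>13: break
x=get_state()["tcp_pos"][0]+.002
while x<.473:
    ctrl.movel([x,y,z],max_speed=.06); f=st("fwd")
    y+=np.clip(f[1]*.0003,-.0006,.0006)
    if f[0]<-7: print("STOP"); break
    x+=.004
print(x,y,z)
E
python3 again2.py
```

```text
up [0.4346 0.2741 0.0159] [-1.5  2.8  4.9] [0.56 0.15 0.14] 27.5
up [0.4351 0.2736 0.0163] [ 1.7  2.7 -3.9] [ 0.62 -0.23  0.2 ] 27.8
pull [0.4349 0.2737 0.0166] [ 5.   2.8 -5. ] [ 0.62 -0.79  0.22] 28.0
pull [0.4347 0.2738 0.0167] [ 8.3  2.4 -8. ] [ 0.67 -1.53  0.2 ] 28.3
pull [0.4343 0.2742 0.017 ] [10.1  2.8 -7. ] [ 0.65 -1.98  0.16] 28.5
pull [0.4341 0.2744 0.0172] [14.   2.4 -8.6] [ 0.62 -2.59  0.13] 28.8
fwd [0.4362 0.2728 0.0164] [ 1.8  1.3 -3.5] [ 0.16 -0.51  0.08] 29.1
fwd [0.4394 0.2735 0.0165] [ 0.5 -0.6 -4.1] [-0.01 -0.    0.01] 29.3
fwd [0.4443 0.2737 0.0167] [ 0.  -0.8 -4.5] [-0.    0.05 -0.01] 29.6
fwd [0.4485 0.2735 0.0168] [ 0.4  0.6 -4.2] [0.04 0.07 0.  ] 29.8
fwd [0.4525 0.2737 0.0168] [ 0.2  0.1 -4.3] [-0.01  0.05 -0.03] 30.1
fwd [0.4565 0.2737 0.0168] [ 0.6  0.3 -4.2] [-0.01  0.07 -0.01] 30.3
fwd [0.4605 0.2738 0.0168] [ 0.5 -0.4 -4.5] [0.02 0.02 0.04] 30.6
fwd [0.4645 0.2737 0.0168] [ 1.1  0.1 -4.1] [-0.01  0.03  0.01] 30.8
fwd [0.4685 0.2737 0.0168] [-0.4 -0.  -4.3] [0.05 0.04 0.04] 31.1
fwd [0.4725 0.2737 0.0168] [-0.8 -0.4 -4.6] [-0.02  0.05  0.03] 31.3
0.4761441884075411 0.27361110548663486 0.0168
```

```bash
cat > lift2.py <<'E'
from h import *
def st(m=""):
    s=get_state(); print(m,np.round(s["tcp_pos"],4),np.round(s["contact_force"],1),round(s["time"],1)); return np.array(s["contact_force"])
x,y,z=.4725,.2737,.0168
for i in range(7):
    x+=.001; ctrl.movel([x,y,z],max_speed=.03); f=st("touch")
    if f[0]<-3.5: break
x=get_state()["tcp_pos"][0]-.0035; ctrl.movel([x,y,z],max_speed=.03); st("back")
ok=True
for z in np.arange(.0205,.053,.004):
    ctrl.movel([x,y,z],max_speed=.04); f=st("lift")
    if f[2]<-9 or abs(f[0])>6 or abs(f[1])>6: ok=False;print("STOP");break
if ok:
    ctrl.movel([x-.03,y,.17],max_speed=.1); st("high"); ctrl.pause(.3)
for n in("top","scene"):cv2.imwrite(f"pics/{n}6.png",vision.grab_frame(n)[0])
cv2.imwrite("pics/i.png",cv2.resize(cv2.imread("pics/scene6.png")[60:285,190:490],(800,600),interpolation=3))
E
python3 lift2.py
```

```text
touch [0.4735 0.2737 0.0168] [ 0.4  0.1 -3. ] 31.6
touch [0.4746 0.2737 0.0168] [ 0.3  0.1 -4.3] 31.8
touch [0.4756 0.2737 0.0168] [ 0.2 -0.  -4.9] 32.0
touch [0.4766 0.2737 0.0168] [-0.4  0.7 -4.2] 32.3
touch [0.4774 0.2737 0.0168] [ 0.3  0.6 -4.6] 32.5
touch [0.4775 0.2737 0.0167] [-4.4 -0.2 -2.1] 32.8
back [0.4746 0.2737 0.0169] [ 0.3  0.4 -4.1] 33.1
lift [0.4745 0.2738 0.0209] [-0.1 -0.5 -3.2] 33.4
lift [0.4743 0.2738 0.0248] [-0.5 -0.2 -4.6] 33.6
lift [0.4742 0.2738 0.0288] [ 0.8 -0.  -3.7] 33.9
lift [0.4742 0.2738 0.0328] [ 0.5 -0.6 -4.5] 34.1
lift [0.4742 0.2738 0.0368] [-0.  -0.1 -4.6] 34.4
lift [0.4742 0.2738 0.0408] [-0.   0.3 -5. ] 34.6
lift [0.4742 0.2738 0.0448] [-0.1  0.7 -4.3] 34.9
lift [0.4742 0.2738 0.0488] [-0.5 -0.2 -4.4] 35.1
lift [0.4742 0.2738 0.0528] [ 0.4 -0.5 -4.4] 35.4
high [0.4438 0.2734 0.1694] [ 0.5 -0.5 -5.6] 36.7
```

View pics/i.png

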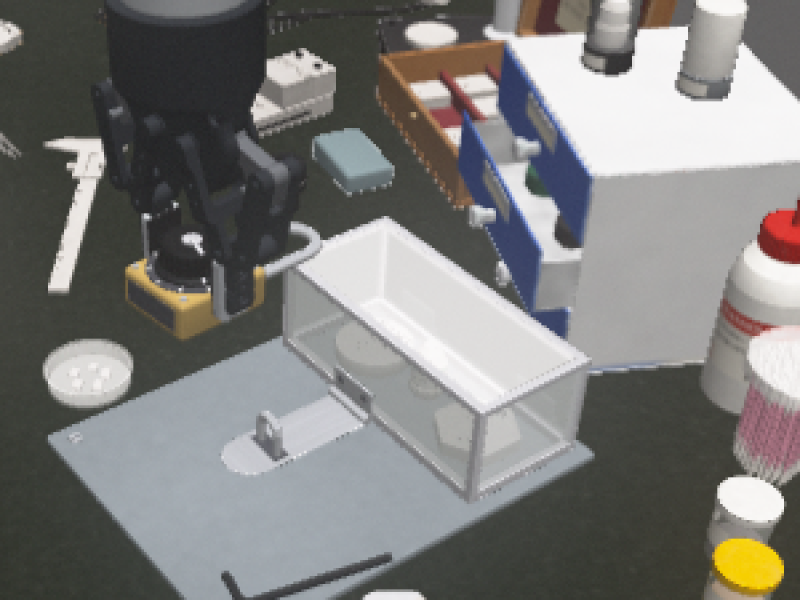

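The lock is free and held up, with the shackle at crop (290,245) clear of the stand. I'll check quickly that it is level.

```bash
python3 - <<'E'
from h import *
Z=[]
for i in range(4):
    p,d=vision.grab_frame("scene")
    v,u=np.mgrid[130:190,230:320];u=u.ravel();v=v.ravel();X=at_depth("scene",np.c_[u,v],d[v,u]);c=p[v,u].astype(int)
    Z.append(np.c_[X,c])
Z=np.median(Z,0);X=Z[:,:3];yel=(Z[:,5]-Z[:,3])>45
L=X-[.441,.2735,0]
lev=lambda k:(k.sum(),np.median(X[k,2]).round(4) if k.any() else None)
top=yel&(abs(L[:,0])<.035)&(abs(L[:,1])<.03)
h=np.percentile(X[top,2],[5,50,90,97]);print("yellow z",h.round(4))
t=top&(X[:,2]>h[3]-.006)
for _ in range(6):
    A=np.c_[L[t,:2],np.ones(t.sum())];b=np.linalg.lstsq(A,X[t,2],rcond=None)[0]
    t=top&(abs(X[:,2]-np.c_[L[:,:2],np.ones(len(L))]@b)<.003)
print("top plane slope x,y, z0",b.round(3),t.sum())
sh=(L[:,0]>.04)&(L[:,0]<.11)&(abs(L[:,1])<.025)&(abs(X[:,2]-.175)<.03)
A=np.c_[L[sh,0],np.ones(sh.sum())];print("shackle slope",np.linalg.lstsq(A,X[sh,2],rcond=None)[0].round(3),sh.sum(),"max x",L[sh,0].max().round(4))
s=get_state();print(np.round(s["qd"],4),s["width"],s["gripper_force"],s["eef_rot"])
E
```

```text
yellow z [0.1706 0.186  0.1899 0.1904]
top plane slope x,y, z0 [-0.031  0.024  0.188] 196
shackle slope [-0.047  0.18 ] 156 max x 0.0868
[-0.0002 -0.0024 -0.0001  0.0022  0.0011  0.0011 -0.    ] 0.0505437443712247 68.04695248603821 [-5.23684858e-06 -5.01370578e-03  9.99987431e-01  8.75931033e-07]
```

```bash
python3 -c "
from h import *
print(ticket.close_job())"
```

```text
the job is handed in; nothing more can be done
None
```

I handed in the job with the padlock unlocked, its shackle fully open and off the staple; the gripper holds it still, dial up, about 15 cm above the plate and level to within about 3°. On the first lift the half-closed shackle caught the staple (about 15 N), so I drew it open again before lifting it clear.

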